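Load an empty ribbon core on the bench winder

ROBOT

A 6-joint arm with a two-finger parallel gripper is mounted at the origin on a cart in front of the work surface, level with it; the furniture and walls round the work are solid. World frame = base frame: x ahead of the robot, y to its left, z up, the work surface at z = 0. Lengths are in mm, angles in rad, forces in N, time in s.
With the tool pointing down it reaches from about 275 to 725 mm from the base axis. Payload 15.9 kg.
Tool frame: the origin (TCP) lies on the centre line of the jaws, within the pads' length; the fingertips stand 25 mm ahead of it and the grasp point (between the pads) lies 6 mm ahead of it (nose_length is the distance from the TCP to the fingertips, in mm); z points along the fingers, y is the line along which they close (so a half turn about z gives the same grasp; the last joint's range is limited). The gripper opens to 85 mm and grips with 20 to 120 N. Pads are 22 mm wide; open, the fingers measure 114 mm over their backs; the gripper's body (76 mm by 85 mm) begins 54 mm behind the grasp point. The pads swing forward as they close: fully open they stand 13 mm farther back than shut.
Start: joints at [-1.33, 0.213, -0.034, 1.323, 0, 1.571], TCP at [119.235, -485.56, 256.306] pointing down, gripper open.
Joint ranges: [-2.98, 2.98], [-0.74, 1.72], [-1.14, 1.35], [-2.1, 2.04], [-1.57, 1.44], [-3.14, 3.14]. Speed limits (rad/s): [1.89, 1.89, 2.39, 2.57, 3.14, 3.14].

INTERFACE

Orientations are given as a unit quaternion [x, y, z, w].
In Python, from bench import * gives the robot as it stands. The module is installed in compiled form; this text tells all that it offers.
- The arm moves only by the tool jog_arm, never from a script. Its argument "increments" is one flat list of numbers, 7 for each row, row after row: the turn, a rotation vector about the world's x, y, z as a fraction of full scale, then the shift along the world's x, y, z as a fraction of full scale, then the opening, from 0 (shut) to 1 (fully open). A call has 1 to 8 rows; each row shifts and turns the commanded pose from where the row before left it; what a row does not reach is not made up. Full scale, the value 1, is 4 cm for a shift and 0.15 rad for a turn. A row lasts 1/8 s, in which the tool goes at most 62.5 mm and 10.7 degrees, less where a joint would pass 70% of its speed; a pose out of reach is approached as far as the arm can. A call with a number of a shift or a turn outside -1 to 1 is refused whole. A call with a gripper value outside its range is refused whole. The fingers move at their own pace and stop on an object; "newtons" is the grip in N (left out, the last holds). Time passes only in rows, so rows that do not move let the fingers close. It gives the time, the measured TCP pose, the force, the opening and the grip force at its end, in the units of the state.
- sense(): the state, without advancing time (a new reading comes with each control period).
- grab_frame(name): name is "scene" or "top"; returns a dict with "color" (420x560x3 uint8, red, green, blue), "vfov" (degrees; the focal length in pixels is half the picture's height over the tangent of half this angle, whatever the lens; pixels are square), "cx", "cy" (the principal point, pixels), "D" ([k1, k2, p1, p2, k3] as OpenCV has them; the pictures are not rectified), "R" (3x3) and "t" (3): a world point X has camera coordinates R X + t. Camera axes: x right, y down, z forward; pixel columns grow to the right and rows downward; lengths in mm; the calibration is good to about 2 mm. A picture is of the moment at which its call begins. There is no depth.
- sign_off(): hands the job in; it is judged then, once.
Trained networks look in a picture, given as the dict that the camera call returned (one of the last four; its "shot" number tells which), for a name from the list of things; names that differ only in an ending like _2 or _b are one class to them, and where a whole thing is asked for, a point or a joint stands for the part that bears it (a point fixed in the world has none). Each returns a list of dicts, best first, with "confidence" (0 to 1); they miss things now and then, are a little off and sometimes report something else, mostly with a low value. They report only what shows in the picture. A call takes as long as a camera call. They do not tell look-alikes from the thing itself.
- search_frame(picture, target): "bbox" ([left, top, width, height] in pixels, round what is visible of it).
- regions_of(picture, target): "mask" (420x560 bool, what is visible of it) and "bbox" ([left, top, width, height] in pixels, round what is visible of it).
- tip_of(picture, target): "point" ([column, row] in pixels: a listed point, or the origin of a listed thing).
The state is a dict: "time_s": time; "q": joint angles; "qd": joint speeds; "joint_torque": joint torques, N m; "position": TCP position; "tool_rot": TCP orientation; "wrist_force": force on the tool from outside, world axes, zero at the start; "wrist_torque": the same for the moment, N m; "width": opening from 0.0 (shut) to 1.0 (fully open); "grip_force": force on a finger pad.
Only numpy, scipy, OpenCV 4.12 (cv2) and the standard library are available. Lean on these libraries where they do the work, as an engineer would, in place of code of your own. Each camera call takes 0.05 s, during which the arm holds its last target. There are 200 camera calls.

TASK

Push the empty cardboard core along its cradle onto the winder's spigot until it sits fully home against the round flange. Then slide the steel bolt across behind the core until its spring detent has clicked past and the bolt is fully shut. Leave the other things on the desk where they are.

Things in the scene. Friction and masses are not known exactly. Their poses are not given: they have to be found in the camera images.
- winder: Small ribbon winder fixed to the desk: plywood base, aluminium cradle, grey headstock with dark flange, steel spigot, sliding bolt. Origin on the desk surface under the spigot axis, where the bolt crosses. x: level, along the cradle to the flange; y: level, to the side of the bolt's tab; z up. In its frame (mm): base x -90 to 120, y -48 to 138, 12 thick; headstock x 88 to 112, y +-28, top z 90.
- cradle (a point): Middle of the cradle's floor at the end away from the flange (winder x -85, y 0, z 35). The cradle is a straight channel from here 163 mm along the winder's x, flat floor, 46 wide between two walls 4 thick and 10 high (tops at z 45). Axes as the winder's.
- bracket (a point): Top of the fixed bracket that the bolt slides on (winder x 8, y 81, z 47). Bracket: winder x -7 to 23, y 44 to 118; guide strips beside the blade up to z 55; a staple over the blade at y 44 to 50 up to z 66; the detent's plunger housing at x -34 to -9, y 54 to 70, up to z 60. Axes as the winder's.
- core: Empty ribbon core: a rigid cardboard tube lying in the cradle, off the spigot, 60 long, outer diameter 40, bore 24. Origin: its centre, on its axis (about 55 mm above the desk). x: along its axis; it starts pointing to the flange. It can lie a few mm off centre in the cradle.
- seat (a point): Point on the spigot axis where the core's centre is when the core is fully home: 30 mm before the flange face, 55 mm above the desk. Flange radius 28. Axes as the winder's.
- spigot_tip (a point): Centre of the spigot's tip, 40 mm before the flange face, on the level axis along the winder's x, 55 mm above the desk. Spigot diameter 21, its last 12 mm tapering to 11. Axes as the winder's.
- keeper (a joint): Travel of the steel bolt in m: 0 open, 0.056 fully shut at its stop; it moves to the winder's -y. A spring detent resists (about 6 N) from 0.044 to 0.048; past 0.051 it has engaged. The blade (winder x 0 to 16, z 48 to 60) crosses the cradle 4 mm behind a core that is fully home, and strikes the side of one that is not.
- keeper_tab (a point): Middle of the outer face (facing the winder's +y) of the bolt's upright thumb tab, the face to push on; moves with the bolt. Tab 26 wide in x, 8 thick in y, from winder z 60 to 85; this point is at z 72. Axes as the winder's.
- tape_roll: Bystander: roll of paper tape lying flat beside the winder, 52 diameter, 12 high. Origin: centre of its underside.
- eraser: Bystander: eraser lying on the desk beside the winder, 20x42x13. Origin: centre of its underside, long side along its y.
- brush: Bystander: thin paint brush lying on the desk beside the winder, 190 long, 7 thick. Origin: centre of its underside, long side along its y.
Things that resemble listed ones, but are neither listed nor needed, are in the scene too. Several things have the shape of the core; the one meant has the colours described above.

How it is judged:
By the outcome, as a careful person would: the job done as asked, in the order asked, and still so for the second after the job is handed in, with the robot touching nothing.
It also fails if it takes over 40 s, if anything falls off the work surface, if the arm or the gripper's body presses on something with over 40 N, if the wrist force passes 120 N, or if a joint passes its speed limit or range.

## Working session

There is one attempt and no reset: what is moved stays moved. The work goes in short steps, Python scripts to look and compute and a tool call to move; the robot and the scene stay as the last step left them, time stands still between calls to the robot, and variables do not carry over. Pictures are saved under pics/ and viewed, at most 10 in all, crops included, and the job is handed in when it is done.

Besides the shell and the picture viewer there is one more tool, called after "Emit:" by a JSON object that holds its "op" and its "data". jog_arm: Moves the arm, as the interface text tells. Shift numbers are shares of 4 cm and turn numbers shares of 0.15 rad, none past 1 either way. Its arguments: {"type":"object","properties":{"increments":{"type":"array"},"newtons":{"type":"number"}},"required":["increments"]}

```bash
mkdir -p pics; cat > h.py <<'E'
from bench import *
import numpy as np, cv2
def K(f):
    h=f["color"].shape[0]; F=h/2/np.tan(np.radians(f["vfov"])/2)
    return np.array([[F,0,f["cx"]],[0,F,f["cy"]],[0,0,1.]])
def ray(f,px):
    u=cv2.undistortPoints(np.array([[px]],float),K(f),np.array(f["D"],float))[0,0]
    R=np.array(f["R"]);t=np.array(f["t"])
    return -R.T@t, R.T@np.array([u[0],u[1],1.])
def atz(f,px,z):
    c,d=ray(f,px); return c+d*(z-c[2])/d[2]
def proj(f,X):
    p,_=cv2.projectPoints(np.array(X,float).reshape(-1,1,3),cv2.Rodrigues(np.array(f["R"]))[0],np.array(f["t"],float),K(f),np.array(f["D"],float)); return p[:,0]
def save(f,n): cv2.imwrite("pics/"+n,cv2.cvtColor(f["color"],cv2.COLOR_RGB2BGR))
E
python3 - <<'E'
from h import *
Z=dict(cradle=35,bracket=47,core=55,seat=55,spigot_tip=55,keeper_tab=72,winder=0,tape_roll=0,eraser=0,brush=0)
ims=[]
for n in("top","scene"):
    f=grab_frame(n); ims.append(f["color"])
    print(n,(-np.array(f["R"]).T@f["t"]).round())
    for k,z in Z.items():
        for r in tip_of(f,k)[:3]:
            print(k,np.round(r["point"]),round(r["confidence"],2),atz(f,r["point"],z).round(1))
for i,n in enumerate(("top","scene")): cv2.imwrite(f"pics/{n}0.png",ims[i][:,:,::-1])
s=sense();print(s["position"],s["tool_rot"],s["time_s"])
E
```

```text
top [447.  40. 930.]
cradle [287. 244.] 0.87 [448.8  32.2  35. ]
bracket [245. 199.] 0.55 [539.1 115.9  47. ]
core [340. 237.] 0.91 [462.3 -73.6  55. ]
core [280. 201.] 0.64 [533.   44.6  55. ]
core [277. 297.] 0.56 [344.8  52.6  55. ]
seat [284. 178.] 0.96 [579.3  37.7  55. ]
spigot_tip [284. 178.] 0.76 [580.9  37.5  55. ]
spigot_tip [286. 242.] 0.44 [451.3  33.6  55. ]
keeper_tab [225. 197.] 0.84 [540.8 154.1  72. ]
winder [281. 204.] 0.69 [531.8  43.    0. ]
tape_roll [202. 173.] 0.81 [599.6 213.2   0. ]
tape_roll [284. 177.] 0.65 [591.5  35.9   0. ]
eraser [325. 182.] 0.62 [578.9 -49.8   0. ]
brush [361. 200.] 0.68 [ 541.6 -126.2    0. ]
brush [225. 197.] 0.26 [548.7 163.5   0. ]
scene [264. 620. 775.]
cradle [313. 224.] 0.81 [455.8  35.9  35. ]
bracket [266. 239.] 0.58 [534.9 127.8  47. ]
core [282. 209.] 0.88 [533.8  37.6  55. ]
core [331. 196.] 0.86 [443. -50.  55.]
seat [261. 203.] 0.85 [589.8  40.   55. ]
spigot_tip [263. 205.] 0.85 [582.4  44.2  55. ]
keeper_tab [257. 238.] 0.52 [543.7 150.3  72. ]
winder [281. 224.] 0.79 [537.1  38.1   0. ]
winder [261. 202.] 0.67 [616.3  -7.    0. ]
tape_roll [225. 275.] 0.73 [589.9 225.9   0. ]
eraser [282. 193.] 0.53 [579.5 -58.4   0. ]
brush [305. 178.] 0.49 [ 543.8 -134.5    0. ]
[ 119.23386688 -485.5364904   256.31060203] [ 9.92759326e-01  1.20120441e-01 -1.03676269e-05 -1.30522997e-05] 1.1
```

View pics/top0.png

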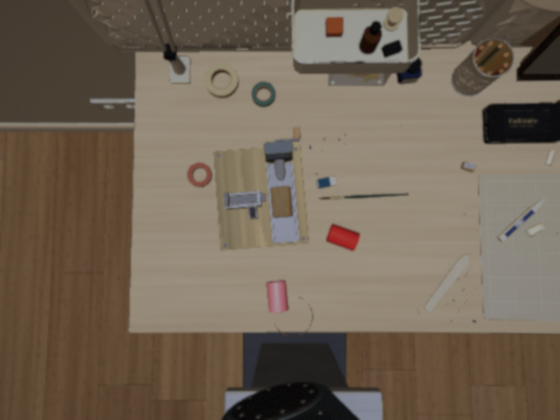

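View pics/scene0.png

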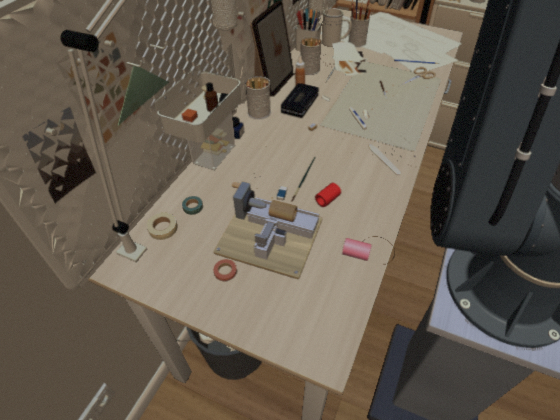

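Top view: brown core in the cradle at (282,201). Look-alikes are the red tube (342,237) and the pink tube (277,296). The cardboard one in the cradle is the right one; I'll check it in a close crop with a fitted model overlay.

```bash
cat >> h.py <<'E'
from scipy.optimize import least_squares
def W2w(p,X):
    c,s=np.cos(p[2]),np.sin(p[2]); X=np.atleast_2d(np.array(X,float))
    return np.c_[p[0]+c*X[:,0]-s*X[:,1],p[1]+s*X[:,0]+c*X[:,1],X[:,2]]
def inW(p,X):
    c,s=np.cos(p[2]),np.sin(p[2]); d=np.array(X)[:2]-p[:2]
    return np.array([c*d[0]+s*d[1],-s*d[0]+c*d[1]])
def crop(f,box,k,n,pts):
    x,y,w,h=box; im=cv2.resize(f["color"][y:y+h,x:x+w,::-1],None,fx=k,fy=k,interpolation=cv2.INTER_CUBIC)
    for q in pts: cv2.circle(im,tuple(int(v) for v in ((q-[x,y]+.5)*k)),2,(0,255,0),-1)
    cv2.imwrite("pics/"+n,im)
E
python3 - <<'E'
from h import *
P=dict(cradle=(-85,0,35),bracket=(8,81,47),seat=(50,0,55),spigot_tip=(40,0,55))
obs=[];
fs={n:grab_frame(n) for n in("top","scene")}
for n,f in fs.items():
    for k,X in P.items():
        r=tip_of(f,k)
        if r: obs.append((f,X,r[0]["point"],k+n))
def res(p): return np.concatenate([proj(f,W2w(p,X))[0]-q for f,X,q,_ in obs])
s=least_squares(res,[535,38,.04],loss="soft_l1",x_scale=[10,10,.1])
print(s.x); 
for o,r in zip(obs,res(s.x).reshape(-1,2)): print(o[3],r.round(1))
M=[(-90,-48,12),(120,-48,12),(-90,138,12),(120,138,12),(88,-28,90),(88,28,90),(112,-28,90),(112,28,90),(-85,27,45),(-85,-27,45),(78,27,45),(78,-27,45),(-7,118,55),(23,118,55),(-7,44,47),(23,44,47)]
a=[proj(fs[n],W2w(s.x,M)) for n in fs]
crop(fs["top"],(205,130,115,130),4,"topc.png",a[0])
crop(fs["scene"],(210,175,120,105),5,"scenec.png",a[1])
h=cv2.hconcat
A=cv2.imread("pics/topc.png");B=cv2.imread("pics/scenec.png")
B=cv2.resize(B,None,fx=.55,fy=.55);C=np.zeros((520,460+330,3),np.uint8);C[:,:460]=A;C[:B.shape[0],460:460+B.shape[1]]=B;cv2.imwrite("pics/c1.png",C)
E
```

```text
[5.36436929e+02 3.77006320e+01 4.54814358e-02]
cradletop [0.4 2.8]
brackettop [-1.2  1.5]
seattop [-1.6 -2.1]
spigot_tiptop [ 1.5 -0.4]
cradlescene [-1.1  1. ]
seatscene [ 0.7 -1. ]
spigot_tipscene [-0.2 -3.6]
```

View pics/c1.png

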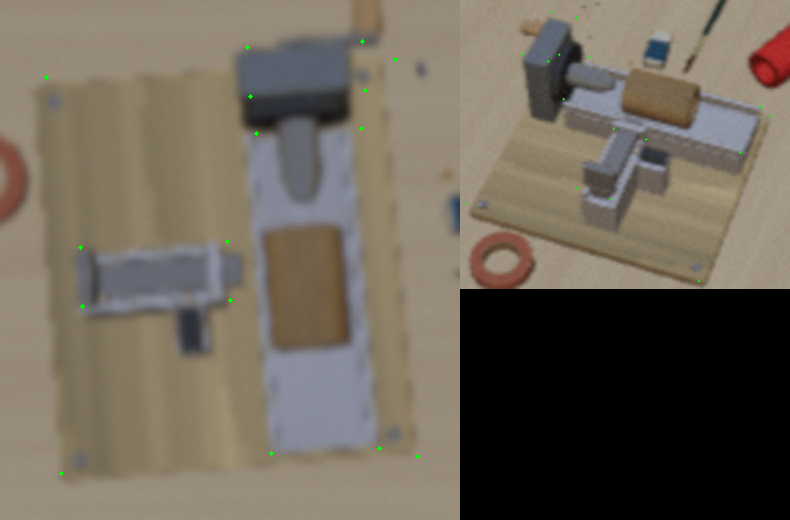

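```bash
python3 - <<'E'
from h import *
fs={n:grab_frame(n) for n in("top","scene")}
T=[((120,138,12),(38,89)),((-90,138,12),(61,478)),((-90,-48,12),(414,457)),((-85,27,45),(271,452)),((-85,-27,45),(377,446)),((88,28,90),(241,97)),((88,-28,90),(350,95)),((-7,118,55),(82,314)),((23,118,55),(78,254))]
S=[((120,138,12),(472,214)),((-90,138,12),(704,283)),((-90,-48,12),(767,118)),((-85,27,45),(742,159)),((-85,-27,45),(763,110)),((88,28,90),(551,37)),((112,28,90),(527,50))]
obs=[(fs["top"],X,np.array(q)/4+[205,130]-.5) for X,q in T]+[(fs["scene"],X,(np.array(q)-[460,0])/2.75+[210,175]-.5) for X,q in S]
def res(p): return np.concatenate([proj(f,W2w(p,X))[0]-q for f,X,q in obs])
s=least_squares(res,[535,38,.04],loss="soft_l1",x_scale=[10,10,.1])
p=s.x;print(p.round(4));print(res(p).reshape(-1,2).round(1).tolist())
np.save("p.npy",p)
c=atz(fs["top"],np.array([306,287])/4+[205,130]-.5,73)
print("core",c,inW(p,c))
for k in ("tape_roll","eraser","brush"):
    r=tip_of(fs["top"],k)
    if r: print(k,inW(p,atz(fs["top"],r[0]["point"],6)))
for n,X in dict(seat=(50,0,55),tab=(8,126,72),coreback=(-30,0,55)).items():print(n,W2w(p,X).round(1))
s=sense(); 
from scipy.spatial.transform import Rotation as R
print(R.from_quat(s["tool_rot"]).as_matrix().round(3))
M=[(-90,-48,12),(120,-48,12),(-90,138,12),(120,138,12),(88,-28,90),(88,28,90),(112,-28,90),(112,28,90),(-85,27,45),(-85,-27,45),(-7,118,55),(23,118,55)]
crop(fs["top"],(205,130,115,130),4,"c2.png",proj(fs["top"],W2w(p,M)))
E
```

```text
[5.349305e+02 3.988710e+01 6.420000e-02]
[[-0.0, -0.9], [-0.2, 0.9], [0.6, 0.1], [-0.1, 1.3], [0.2, 1.0], [0.4, 0.9], [1.9, -0.6], [-0.9, -0.0], [-0.7, 0.1], [-1.6, -2.0], [-0.3, 0.1], [1.7, -0.4], [0.1, -2.0], [-0.5, -0.8], [-0.9, 10.2], [-1.5, 2.9]]
core [531.55050598  43.08750721  73.        ] [-3.16770909  3.41072428]
tape_roll [ 72.95549955 165.90181709]
eraser [  34.91573612 -101.73088514]
brush [  -1.18553838 -172.26158437]
seat [[584.8  43.1  55. ]]
tab [[534.8 166.1  72. ]]
coreback [[505.  38.  55.]]
[[ 0.971  0.238 -0.   ]
 [ 0.238 -0.971 -0.   ]
 [-0.     0.    -1.   ]]
```

View pics/c2.png

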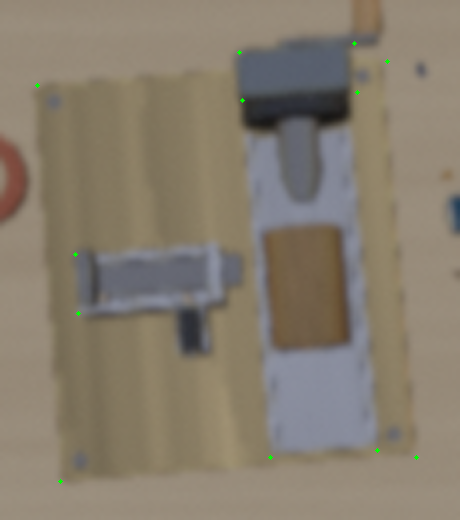

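The model now fits to about 1 px: winder at (535, 40), yaw 0.064. The brown core is centred at winder x≈-3, y≈+3. Next I'll move behind it with the fingers shut.

Emit:
{"op": "jog_arm", "data": {"increments": [0,0,-0.2,0.56,0.81,0,0,0,0,-0.2,0.56,0.81,0,0,0,0,-0.2,0.56,0.81,0,0,0,0,-0.2,0.56,0.81,0,0,0,0,-0.2,0.56,0.81,0,0,0,0,-0.18,0.56,0.81,0,0,0,0,0,0.56,0.81,0,0,0,0,0,0.56,0.81,0,0], "newtons": 40}}

```text
time_s: 2.85
position: [299.0, -225.3, 256.5]
tool_rot: [0.999, 0.032, 0.0, 0.0]
wrist_force: [0.2, -0.7, 0.5]
width: -0.004
grip_force: 0.0
```

Emit:
{"op": "jog_arm", "data": {"increments": [0,0,0,0.56,0.81,0,0,0,0,0,0.56,0.81,0,0,0,0,0,0.56,0.81,0,0,0,0,0,0.56,0.81,0,0,0,0,0,0.56,0.81,0,0,0,0,0,0.56,0.81,0,0,0,0,0,0.56,0.81,0,0,0,0,0,0,0,0,0]}}

```text
time_s: 3.85
position: [456.1, 2.2, 256.0]
tool_rot: [0.999, 0.033, -0.0, -0.0]
wrist_force: [-0.5, -0.8, -0.4]
width: -0.004
grip_force: 0.0
```

Emit:
{"op": "jog_arm", "data": {"increments": [0,0,0,0.5,0.85,0,0,0,0,0,0,0,-1,0,0,0,0,0,0,-1,0,0,0,0,0,0,-1,0,0,0,0,0,0,-0.75,0,0,0,0,0,0,0,0]}}

```text
time_s: 4.6
position: [473.7, 31.4, 105.0]
tool_rot: [0.999, 0.033, -0.002, -0.001]
wrist_force: [0.4, -0.2, -0.0]
width: -0.005
grip_force: 0.0
```

```bash
python3 - <<'E'
from h import *
p=np.load("p.npy");s=sense();print(s["position"],inW(p,s["position"]))
f=grab_frame("scene");g=grab_frame("top")
tip=np.array(s["position"])-[0,0,25]
crop(f,(200,130,150,130),4,"a.png",proj(f,tip)); crop(g,(205,130,115,150),4,"b.png",proj(g,tip))
A,B=[cv2.imread("pics/"+n) for n in("a.png","b.png")]
A=A[:, :];B=cv2.resize(B,None,fx=520/600,fy=520/600);C=cv2.hconcat([A,B]);C=cv2.resize(C,None,fx=.79,fy=.79);print(C.shape);cv2.imwrite("pics/c3.png",C)
E
```

```text
[473.72900472  31.36012706 105.00124686] [-61.62253895  -4.58241778]
(411, 789, 3)
```

View pics/c3.png

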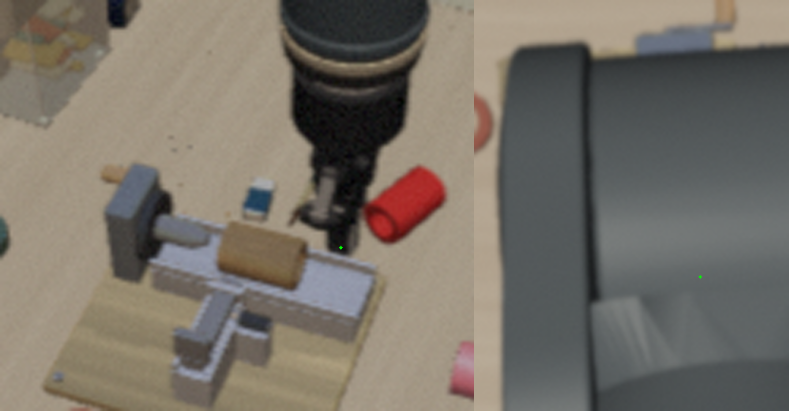

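The scene view shows the shut fingertips at crop pixel (340,247), above the cradle and clear behind the core's rear end. The arm hides the top view. Next I'll centre them and go down into the channel.

Emit:
{"op": "jog_arm", "data": {"increments": [0,0,0,0,0.12,-0.3,0,0,0,0,0,0,-0.5,0,0,0,0,0,0,-0.12,0,0,0,0,0,0,0,0]}}

```text
time_s: 5.2
position: [475.6, 34.3, 69.7]
tool_rot: [0.999, 0.035, -0.0, -0.002]
wrist_force: [-0.3, 0.1, -0.5]
width: -0.004
grip_force: 0.0
```

Emit:
{"op": "jog_arm", "data": {"increments": [0,0,0,0.2,0.02,-0.1,0,0,0,0,0.25,0.02,0,0,0,0,0,0.25,0.02,0,0,0,0,0,0.25,0.02,0,0,0,0,0,0.25,0.02,0,0]}}

```text
time_s: 5.82
position: [524.3, 38.2, 65.5]
tool_rot: [0.999, 0.035, -0.0, -0.002]
wrist_force: [-0.9, -0.0, 0.5]
width: 0.002
grip_force: 0.5
```

```bash
python3 - <<'E'
from h import *
p=np.load("p.npy");s=sense();print(s["position"],inW(p,s["position"]),s["wrist_force"])
f=grab_frame("scene")
crop(f,(220,165,110,100),6,"c4.png",[])
E
```

```text
[524.32509113  38.18666446  65.51018193] [-10.69269371  -1.01640638] [-0.93918783 -0.01138958  0.50407542]
```

View pics/c4.png

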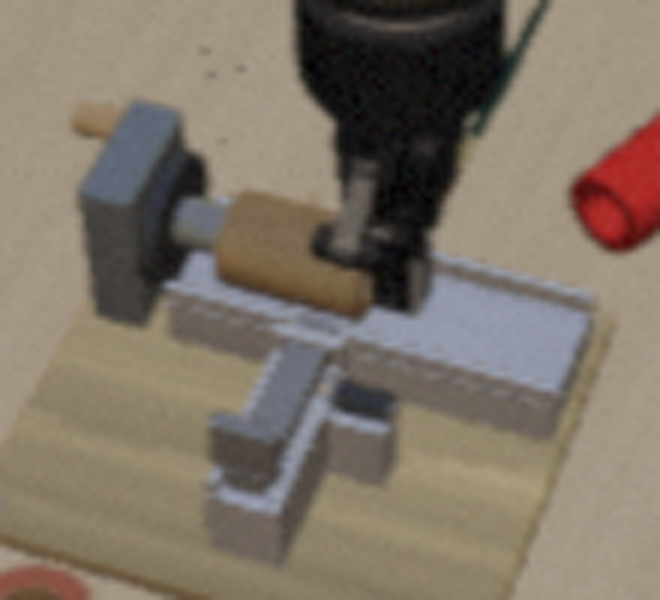

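The core (crop 290,250) has moved onto the spigot tip, with about 20 mm of spigot still showing at (200,220). I'll keep pushing.

Emit:
{"op": "jog_arm", "data": {"increments": [0,0,0,0.15,0.01,0,0,0,0,0,0.15,0.01,0,0,0,0,0,0.1,0.01,0,0]}}

```text
time_s: 6.25
position: [539.9, 39.3, 65.5]
tool_rot: [0.999, 0.035, -0.0, -0.002]
wrist_force: [0.0, -0.1, 0.0]
width: 0.004
grip_force: 0.2
```

Emit:
{"op": "jog_arm", "data": {"increments": [0,0,0,0.06,0,0,0,0,0,0,0.06,0,0,0]}}

```text
time_s: 6.5
position: [544.4, 39.3, 65.5]
tool_rot: [0.999, 0.035, -0.0, -0.002]
wrist_force: [-0.6, -0.1, 0.4]
width: -0.003
grip_force: 0.2
```

Emit:
{"op": "jog_arm", "data": {"increments": [0,0,0,0.05,0,0,0,0,0,0,0.05,0,0,0]}}

```text
time_s: 6.75
position: [546.2, 39.1, 65.2]
tool_rot: [0.999, 0.035, -0.002, -0.002]
wrist_force: [-26.0, -1.1, 19.4]
width: -0.003
grip_force: 12.7
```

Emit:
{"op": "jog_arm", "data": {"increments": [0,0,0,0.05,0,0,0]}}

```text
time_s: 6.88
position: [546.3, 39.1, 65.1]
tool_rot: [0.999, 0.035, -0.004, -0.002]
wrist_force: [-40.7, -2.7, 31.9]
width: 0.002
grip_force: 20.0
```

The core has hit a firm stop against the flange. I'll back off, rise and look.

Emit:
{"op": "jog_arm", "data": {"increments": [0,0,0,-0.3,-0.02,0,0,0,0,0,-0.1,0,0.5,0,0,0,0,0,0,1,0,0,0,0,0,0.4,1,0,0,0,0,0,1,0,0,0,0,0,0,1,0,0,0,0,0,0,1,0,0,0]}}

```text
validation failed for argument at $.in...
```

```bash
python3 - <<'E'
from h import *
p=np.load("p.npy");s=sense();print(s["position"],inW(p,s["position"]),s["wrist_force"])
f=grab_frame("scene")
crop(f,(220,165,110,100),6,"c5.png",np.r_[proj(f,W2w(p,[(8,126,72),(80,0,75),(20,0,75)]))])
E
```

```text
[546.33522837  39.10045035  65.1040471 ] [11.33072076 -1.51676699] [-40.68799787  -2.70764228  31.858751  ]
```

View pics/c5.png

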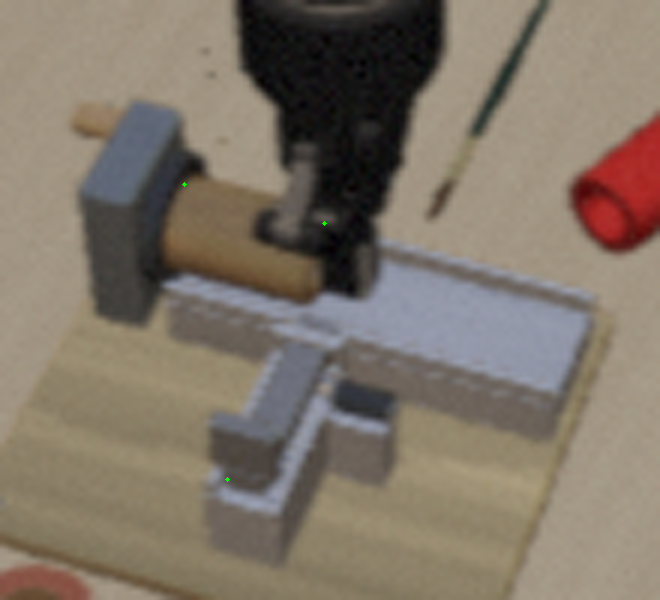

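The crop shows the core seated against the flange at (175,220), with no spigot visible. My last move list had a miscounted row, so I'm resending it.

Emit:
{"op": "jog_arm", "data": {"increments": [0,0,0,-0.4,-0.02,0,0,0,0,0,0,0,0.8,0,0,0,0,0,0,1,0,0,0,0,0,0.6,0.8,0,0,0,0,0,1,0,0,0,0,0,0,1,0,0,0,0,0,0,1,0,0,0,0,0,0,0,0,0]}}

```text
time_s: 7.92
position: [543.6, 115.3, 168.5]
tool_rot: [0.996, 0.089, -0.004, -0.031]
wrist_force: [-1.1, -0.0, 0.4]
width: -0.004
grip_force: 0.0
```

```bash
python3 - <<'E'
from h import *
p=np.load("p.npy");s=sense();print(s["position"],inW(p,s["position"]),s["wrist_force"])
for n in("scene","top"):
    f=grab_frame(n)
    for r in tip_of(f,"keeper_tab")[:2]: print(n,r["point"],r["confidence"],inW(p,atz(f,r["point"],72)))
    if n=="scene":
        crop(f,(220,165,110,100),6,"c6.png",proj(f,W2w(p,[(8,114,72)])))
        print([inW(p,atz(f,np.array(q)/6+[220,165]-.5,85)) for q in((212,420),(278,440))])
E
```

```text
[543.55026866 115.33467089 168.53495339] [13.44300993 74.73905651] [-1.05865621 -0.0098673   0.39173342]
scene [260.3, 237.5] 0.58 [  9.39644521 106.37848446]
[array([ 19.12915003, 112.00615869]), array([ -6.5391569 , 112.12727795])]
```

View pics/c6.png

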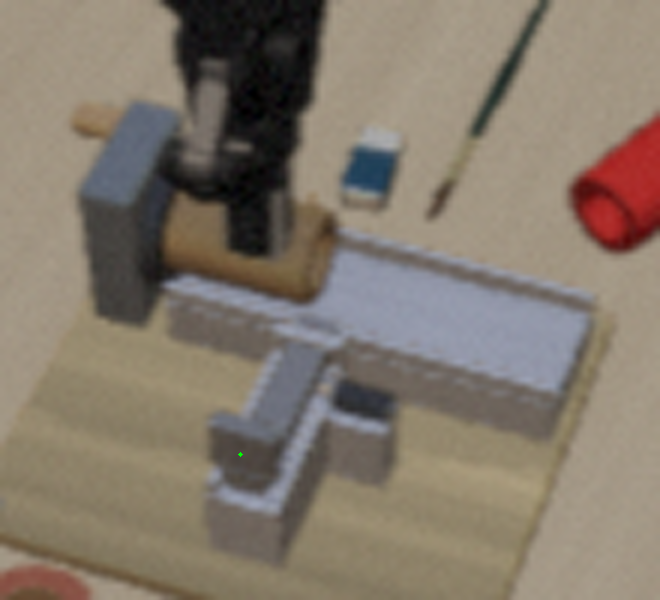

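The core is home at (245,240) with the arm clear, and the tab's outer face is at about (240,455), winder y≈112. The tool orientation drifted a little, so I'll work out the correction.

Emit:
{"op": "jog_arm", "data": {"increments": [0,0,0,0,0,0,0]}}

```text
time_s: 8.25
position: [543.7, 113.4, 169.5]
tool_rot: [0.996, 0.087, -0.003, -0.03]
wrist_force: [-0.3, 0.1, -0.2]
width: 0.004
grip_force: 0.0
```

```bash
cat >> h.py <<'E'
from scipy.spatial.transform import Rotation as R
def report():
    p=np.load("p.npy");s=sense();c,sn=np.cos(p[2]),np.sin(p[2])
    G=np.array([[c,sn,0],[sn,-c,0],[0,0,-1.]])
    print(s["time_s"],np.round(s["position"],1),inW(p,s["position"]).round(1),np.round(s["wrist_force"],1),"turn/0.15:",((R.from_matrix(G)*R.from_quat(s["tool_rot"]).inv()).as_rotvec()/.15).round(3), "to (7,148):",(W2w(p,(7,148,92))[0]-s["position"]).round(1))
E
python3 -c "
from h import *
report()"
```

```text
8.25 [543.7 113.4 169.5] [13.5 72.8] [-0.3  0.1 -0.2] turn/0.15: [-0.403 -0.054 -0.737] to (7,148): [-11.3  74.6 -77.5]
```

Emit:
{"op": "jog_arm", "data": {"increments": [-0.1,0,-0.2,-0.07,0.47,0,0,-0.1,0,-0.2,-0.07,0.47,0,0,-0.1,-0.03,-0.2,-0.07,0.47,0,0,-0.1,-0.02,-0.14,-0.07,0.47,0,0,0,0,0,0,0,0,0,0,0,0,0,0,0,0]}}

```text
time_s: 9.0
position: [545.4, 116.1, 169.5]
tool_rot: [0.996, 0.089, -0.005, -0.031]
wrist_force: [0.1, -0.3, -0.2]
width: 0.001
grip_force: 0.0
```

```bash
python3 -c "
from h import *
report()"
```

```text
9.0 [545.4 116.1 169.5] [15.3 75.4] [ 0.1 -0.3 -0.2] turn/0.15: [-0.406 -0.074 -0.761] to (7,148): [-13.   71.9 -77.5]
```

```bash
python3 -c "
from h import *
s=sense();print(np.round(s['q'],3),np.round(s['joint_torque'],1),np.round(s['qd'],3),s['wrist_force'],s['wrist_torque'])
f=grab_frame('scene');save(f,'c7.png')"
```

```text
[ 0.178  0.363 -0.054  1.158  0.062  3.141] [  0.1 -80.7  47.3   0.1   0.3  -0. ] [-0.002 -0.     0.001  0.001  0.     0.001] [ 0.13440554 -0.31809406 -0.19289853] [-0.10326163  0.00126679 -0.00214588]
```

View pics/c7.png

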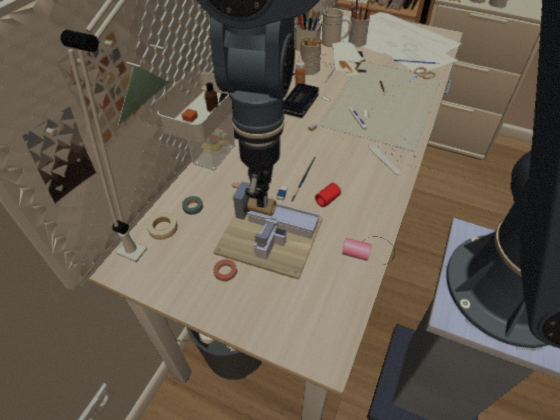

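Joint 6 has reached its limit of 3.14. I'll turn the tool +90° instead, which works just as well for pushing the tab, and move across as it turns.

Emit:
{"op": "jog_arm", "data": {"increments": [0,0,1,0,0,0,0,-0.4,-0.1,1,0,0,0,0,0,0,1,0,0,0,0,0,0,1,-0.05,0.3,0,0,0,0,1,-0.05,0.3,0,0,0,0,1,-0.05,0.3,0,0,0,0,1,-0.05,0.3,0,0,0,0,1,-0.05,0.3,0,0]}}

```text
time_s: 10.05
position: [535.3, 176.4, 169.5]
tool_rot: [0.77, 0.638, -0.005, 0.004]
wrist_force: [0.1, -0.1, -0.5]
width: 0.003
grip_force: 0.0
```

Emit:
{"op": "jog_arm", "data": {"increments": [0,0,1,-0.05,0.3,0,0,0,0,0.7,0,0,0,0,0,0,0,0,0,0,0]}}

```text
time_s: 10.42
position: [533.4, 188.1, 169.5]
tool_rot: [0.685, 0.729, -0.005, 0.005]
wrist_force: [-0.1, -0.9, -0.0]
width: 0.002
grip_force: 0.0
```

```bash
sed -i 's/G=np.array.*/G=np.array([[-sn,c,0],[c,sn,0],[0,0,-1.]])/' h.py; python3 -c "
from h import *
report();print(sense()['q'])"
```

```text
10.425 [533.4 188.1 169.5] [  7.9 148. ] [-0.1 -0.9 -0. ] turn/0.15: [ 0.09  -0.     0.017] to (7,148): [ -0.9  -0.1 -77.5]
[ 0.34554734  0.38036629 -0.02747851  1.16758069 -0.01269639  1.8547178 ]
```

Emit:
{"op": "jog_arm", "data": {"increments": [0.09,0,0,0,0,-0.9,0,0,0,0,0,0,-1,0,0,0,0,0,0,0,0]}}

```text
time_s: 10.8
position: [531.7, 187.2, 91.3]
tool_rot: [0.686, 0.728, -0.002, -0.001]
wrist_force: [0.5, 0.7, -0.0]
width: 0.002
grip_force: 0.0
```

Emit:
{"op": "jog_arm", "data": {"increments": [0,0,0,0.02,-0.25,0,0,0,0,0,0.02,-0.25,0,0,0,0,0,0.02,-0.25,0,0,0,0,0,0.02,-0.25,0,0,0,0,0,0.02,-0.25,0,0,0,0,0,0,0,0,0]}}

```text
time_s: 11.55
position: [537.4, 137.2, 93.5]
tool_rot: [0.685, 0.728, -0.0, -0.0]
wrist_force: [-0.5, 0.9, -0.1]
width: 0.001
grip_force: 0.0
```

```bash
python3 -c "
from h import *
report()
f=grab_frame('scene')
crop(f,(210,165,120,120),5,'c8.png',[])"
```

```text
11.55 [537.4 137.2  93.5] [ 8.7 96.9] [-0.5  0.9 -0.1] turn/0.15: [ 0.002 -0.002  0.021] to (7,148): [-5.  50.8 -1.5]
```

View pics/c8.png

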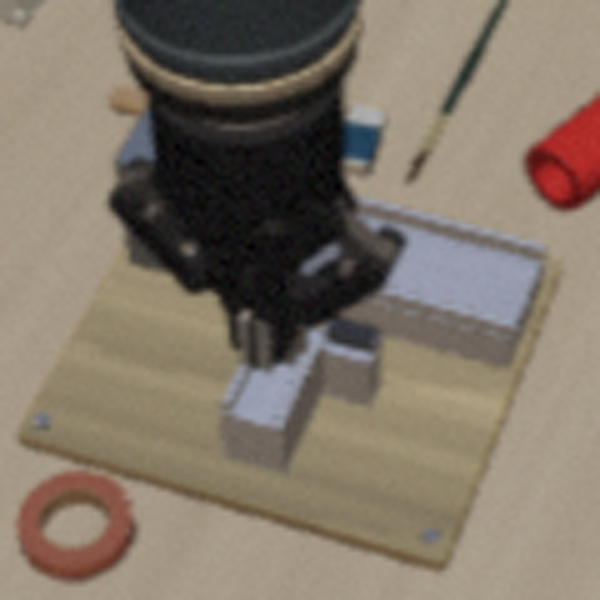

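The fingers at (255,335) are pushing the tab, and the bracket floor behind it is now empty. I'll keep going with small steps through the detent.

Emit:
{"op": "jog_arm", "data": {"increments": [0,0,0,0,-0.2,0,0,0,0,0,0.02,-0.2,0,0,0,0,0,0.01,-0.1,0,0,0,0,0,0,0,0,0]}}

```text
time_s: 12.1
position: [538.6, 117.5, 93.4]
tool_rot: [0.685, 0.729, -0.0, 0.0]
wrist_force: [-0.1, 0.2, 0.3]
width: -0.004
grip_force: 0.0
```

Emit:
{"op": "jog_arm", "data": {"increments": [0,0,0,0,-0.06,0,0,0,0,0,0,-0.06,0,0]}}

```text
time_s: 12.35
position: [538.7, 115.0, 93.7]
tool_rot: [0.684, 0.729, 0.002, -0.001]
wrist_force: [-1.1, 24.2, 0.5]
width: 0.0
grip_force: 12.4
```

Emit:
{"op": "jog_arm", "data": {"increments": [0,0,0,0,-0.06,0,0,0,0,0,0,-0.06,0,0]}}

```text
time_s: 12.6
position: [538.8, 114.2, 94.1]
tool_rot: [0.683, 0.73, 0.005, -0.004]
wrist_force: [-3.3, 57.5, 0.7]
width: 0.001
grip_force: 29.0
```

There's a firm stop at 57 N. I'll back off, rise and measure the tab.

Emit:
{"op": "jog_arm", "data": {"increments": [0,0,0,0,0.4,0,0,0,0,0,-0.02,0.4,0,0,0,0,0,0,0,1,0,0,0,0,0,0.5,1,0,0,0,0,0,1,0.5,0,0,0,0,0,1,0,0,0,0,0,0,1,0,0]}}

```text
time_s: 13.48
position: [537.7, 282.0, 193.8]
tool_rot: [0.685, 0.729, 0.0, 0.0]
wrist_force: [0.3, -0.1, -1.2]
width: 0.002
grip_force: 0.0
```

```bash
python3 - <<'E'
from h import *
report();p=np.load("p.npy")
f=grab_frame("scene")
for r in tip_of(f,"keeper_tab")[:2]: print(r["point"],r["confidence"],inW(p,atz(f,r["point"],72)))
q=proj(f,W2w(p,[(8,56,72),(8,66,72)]))
crop(f,(225,165,100,100),6,"c9.png",q)
E
```

```text
13.475 [537.7 282.  193.8] [ 18.3 241.4] [ 0.3 -0.1 -1.2] turn/0.15: [0.001 0.004 0.015] to (7,148): [  -5.3  -93.9 -101.8]
[266.6, 225.6] 0.52 [ 9.16964444 70.48551466]
```

View pics/c9.png

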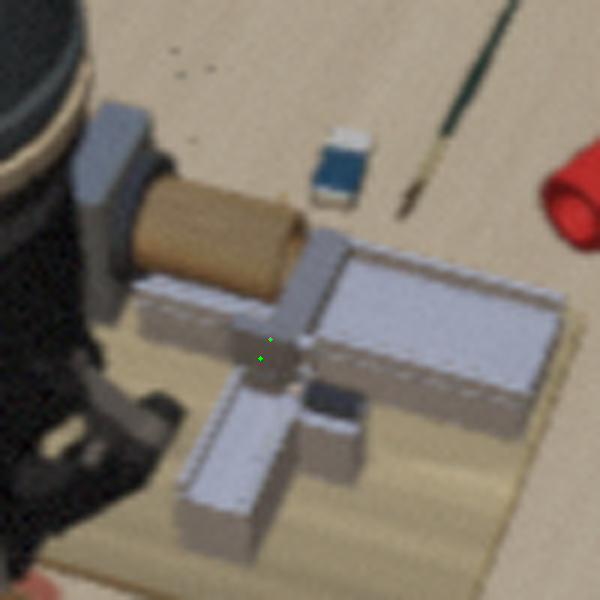

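The crop shows the core seated, with the blade across the cradle behind it to (330,240) and the tab at about (265,345) by the staple. I've used up my picture views, so I'll check the travel numerically by matching the tab against the earlier frames.

```bash
python3 - <<'E'
from h import *
p=np.load("p.npy")
def match(old,new,f,ctr,w,z,rng):
    x,y=ctr; t=old[y-w:y+w+1,x-w:x+w+1]
    k=6; T=cv2.resize(t,None,fx=k,fy=k,interpolation=cv2.INTER_CUBIC)
    X0,Y0,W,H=rng; N=cv2.resize(new[Y0:Y0+H,X0:X0+W],None,fx=k,fy=k,interpolation=cv2.INTER_CUBIC)
    m=cv2.matchTemplate(N,T,cv2.TM_CCOEFF_NORMED);_,v,_,l=cv2.minMaxLoc(m)
    q=np.array(l)/k+[X0+w,Y0+w]
    a,b=inW(p,atz(f,ctr,z)),inW(p,atz(f,q,z)); print(ctr,q.round(2),round(v,2),a.round(1),b.round(1),"travel",(a-b).round(1))
f=grab_frame("scene");old=cv2.imread("pics/scene0.png");new=f["color"][:,:,::-1].copy()
for c in((256,236),(260,239),(258,240)):
    for w in(4,6): match(old,new,f,c,w,78,(248,205,40,45))
g=grab_frame("top");ot=cv2.imread("pics/top0.png");nt=g["color"][:,:,::-1].copy()
for c in((227,199),(226,200)):
    for w in(5,8): match(ot,nt,g,c,w,85,(215,180,60,40))
# static alignment check
print("top diff headstock",np.abs(ot[140:160,265:292].astype(int)-nt[140:160,265:292]).mean())
E
```

```text
(256, 236) [264.   220.17] 0.83 [ 17.7 110. ] [18.5 62.4] travel [-0.8 47.6]
(256, 236) [265.83 220.83] 0.75 [ 17.7 110. ] [13.9 62.8] travel [ 3.8 47.2]
(260, 239) [268.17 222.33] 0.98 [  6.4 114.5] [ 7.4 65. ] travel [-1.  49.5]
(260, 239) [267.83 222.5 ] 0.92 [  6.4 114.5] [ 7.9 65.7] travel [-1.5 48.8]
(258, 240) [266.17 223.5 ] 0.95 [  9.3 118.5] [10.3 69.7] travel [-0.9 48.8]
(258, 240) [266.  223.5] 0.9 [  9.3 118.5] [10.6 69.8] travel [-1.3 48.7]
(227, 199) [251.33 211.33] 0.76 [  7.2 107.6] [-19.9  62. ] travel [27.2 45.6]
(227, 199) [251.67 196.33] 0.54 [  7.2 107.6] [ 9.1 59.5] travel [-1.9 48.1]
(226, 200) [250.33 211.83] 0.79 [  5.4 109.6] [-20.8  64. ] travel [26.2 45.6]
(226, 200) [250.33 211.  ] 0.51 [  5.4 109.6] [-19.2  63.9] travel [24.6 45.7]
top diff headstock 8.001851851851852
```

The tab match gives about 48–49 mm of travel, so the face is at winder y≈64. The geometry (tab against staple) puts shut at about y≈58, so the bolt is probably still at the detent. I'll push again lower down, closer to the blade, to cut the tilting moment.

Emit:
{"op": "jog_arm", "data": {"increments": [0,0,0,0,-0.9,0,0,0,0,0,0,-0.9,0,0,0,0,0,0,-0.9,0,0,0,0,0,0,-0.9,-0.5,0,0,0,0,0,0,-1,0,0,0,0,0,0,-1,0,0,0,0,0,0,0,0]}}

```text
time_s: 14.55
position: [535.8, 135.1, 91.5]
tool_rot: [0.685, 0.728, -0.002, -0.001]
wrist_force: [-0.5, -0.3, 0.4]
width: 0.002
grip_force: 0.0
```

```bash
python3 -c "
from h import *
report()"
```

```text
14.55 [535.8 135.1  91.5] [ 7.  94.9] [-0.5 -0.3  0.4] turn/0.15: [ 0.01  -0.032  0.022] to (7,148): [-3.4 52.9  0.5]
```

Emit:
{"op": "jog_arm", "data": {"increments": [0,0,0,0.03,-0.2,-0.13,0,0,0,0,0.03,-0.2,0,0,0,0,0,0,0,0,0]}}

```text
time_s: 14.92
position: [540.9, 119.8, 89.3]
tool_rot: [0.685, 0.728, 0.001, 0.0]
wrist_force: [-0.4, 0.3, 0.1]
width: 0.001
grip_force: 0.0
```

Emit:
{"op": "jog_arm", "data": {"increments": [0,0,0,0,-0.06,0,0]}}

```text
time_s: 15.05
position: [540.5, 118.0, 88.8]
tool_rot: [0.685, 0.729, 0.0, 0.0]
wrist_force: [0.1, 0.5, -0.2]
width: -0.004
grip_force: 0.0
```

Emit:
{"op": "jog_arm", "data": {"increments": [0,0,0,0,-0.04,0,0]}}

```text
time_s: 15.18
position: [540.3, 116.4, 88.5]
tool_rot: [0.685, 0.729, 0.0, 0.0]
wrist_force: [-1.0, -0.5, -0.0]
width: -0.0
grip_force: 0.0
```

```bash
python3 -c "
from h import *
report();print(np.round(sense()['wrist_torque'],2))"
```

```text
15.175 [540.3 116.4  88.5] [10.3 76. ] [-1.  -0.5 -0. ] turn/0.15: [-0.001  0.002  0.013] to (7,148): [-7.9 71.6  3.5]
[-0.01 -0.05 -0.04]
```

Emit:
{"op": "jog_arm", "data": {"increments": [0,0,0,-0.05,-0.04,0,0]}}

```text
time_s: 15.3
position: [538.7, 115.3, 88.5]
tool_rot: [0.685, 0.729, 0.001, -0.0]
wrist_force: [6.4, 8.8, -2.2]
width: 0.002
grip_force: 4.4
```

Emit:
{"op": "jog_arm", "data": {"increments": [0,0,0,0,-0.04,0,0]}}

```text
time_s: 15.42
position: [538.8, 115.1, 88.7]
tool_rot: [0.684, 0.729, 0.002, -0.001]
wrist_force: [2.0, 21.3, -0.7]
width: 0.002
grip_force: 10.5
```

Emit:
{"op": "jog_arm", "data": {"increments": [0,0,0,0,-0.04,0,0]}}

```text
time_s: 15.55
position: [538.8, 114.9, 88.8]
tool_rot: [0.684, 0.729, 0.003, -0.002]
wrist_force: [1.6, 32.6, -0.6]
width: 0.001
grip_force: 16.2
```

```bash
python3 -c "
from h import *
report();print(np.round(sense()['wrist_torque'],2))"
```

```text
15.55 [538.8 114.9  88.8] [ 8.6 74.6] [ 1.6 32.6 -0.6] turn/0.15: [-0.047  0.008 -0.001] to (7,148): [-6.3 73.2  3.2]
[ 6.47 -0.25  0.1 ]
```

It's the same hard stop to within 0.3 mm at 9–57 N. A 6 N detent couldn't hold that, and there was no resistance 2.3 mm before it, so this is the bolt's end stop. I'll retreat and check the blade tip and core numerically.

Emit:
{"op": "jog_arm", "data": {"increments": [0,0,0,0,0.4,0,0,0,0,0,0,0.4,0,0,0,0,0,0,0,1,0,0,0,0,0,0.8,1,0,0,0,0,0,1,1,0,0,0,0,0,1,0,0,0,0,0,0,1,0,0,0,0,0,0,1,0,0]}}

```text
time_s: 16.55
position: [537.8, 337.5, 208.2]
tool_rot: [0.685, 0.729, -0.0, 0.0]
wrist_force: [0.6, -0.3, -0.5]
width: -0.002
grip_force: 0.0
```

Emit:
{"op": "jog_arm", "data": {"increments": [0,0,0,0,0,0,0]}}

```text
time_s: 16.68
position: [537.4, 338.6, 207.6]
tool_rot: [0.684, 0.73, -0.0, -0.0]
wrist_force: [0.4, -0.6, -0.2]
width: -0.0
grip_force: 0.0
```

```bash
python3 - <<'E'
from h import *
report();p=np.load("p.npy")
o={n:cv2.cvtColor(cv2.imread(f"pics/{n}0.png"),cv2.COLOR_BGR2GRAY).astype(float) for n in("top","scene")}
for n in("top","scene"):
    f=grab_frame(n);g=cv2.cvtColor(f["color"],cv2.COLOR_RGB2GRAY).astype(float)
    print(n,"static headstock diff",np.abs(g-o[n])[(slice(142,155),slice(268,290)) if n=="top" else (slice(190,212),slice(236,246))].mean())
    def prof(im,pts): 
        q=proj(f,W2w(p,pts)).astype(np.float32); return cv2.remap(im.astype(np.float32),q[:,:1],q[:,1:],cv2.INTER_LINEAR)[:,0].astype(int)
    ys=np.arange(-44,60,4)
    a=[np.mean([prof(im,[(x,y,60) for y in ys]) for x in(5,8,11)],0).astype(int) for im in(o[n],g)]
    print("blade y: old new");print(*zip(ys,a[0],a[1]))
    yt=np.arange(40,136,4)
    a=[np.mean([prof(im,[(x,y,85) for y in yt]) for x in(2,8,14)],0).astype(int) for im in(o[n],g)]
    print("tab y:");print(*zip(yt,*a))
    xs=np.arange(-44,96,4)
    a=[prof(im,[(x,0,75) for x in xs]) for im in(o[n],g)]
    print("core x:");print(*zip(xs,*a))
E
```

```text
16.675 [537.4 338.6 207.6] [ 21.6 297.9] [ 0.4 -0.6 -0.2] turn/0.15: [ 0.001 -0.004 -0.007] to (7,148): [  -5.  -150.5 -115.6]
top static headstock diff 1.1993006993006994
blade y: old new
(np.int64(-44), np.int64(127), np.int64(129)) (np.int64(-40), np.int64(129), np.int64(131)) (np.int64(-36), np.int64(132), np.int64(133)) (np.int64(-32), np.int64(129), np.int64(130)) (np.int64(-28), np.int64(124), np.int64(126)) (np.int64(-24), np.int64(127), np.int64(129)) (np.int64(-20), np.int64(123), np.int64(131)) (np.int64(-16), np.int64(90), np.int64(122)) (np.int64(-12), np.int64(88), np.int64(106)) (np.int64(-8), np.int64(96), np.int64(104)) (np.int64(-4), np.int64(98), np.int64(104)) (np.int64(0), np.int64(99), np.int64(105)) (np.int64(4), np.int64(99), np.int64(105)) (np.int64(8), np.int64(97), np.int64(105)) (np.int64(12), np.int64(98), np.int64(104)) (np.int64(16), np.int64(96), np.int64(105)) (np.int64(20), np.int64(93), np.int64(105)) (np.int64(24), np.int64(121), np.int64(106)) (np.int64(28), np.int64(130), np.int64(105)) (np.int64(32), np.int64(120), np.int64(105)) (np.int64(36), 
[... 6087 characters left out ...]
(32), np.int64(149), np.int64(109)) (np.int64(36), np.int64(147), np.int64(109)) (np.int64(40), np.int64(151), np.int64(113)) (np.int64(44), np.int64(145), np.int64(113)) (np.int64(48), np.int64(145), np.int64(112)) (np.int64(52), np.int64(150), np.int64(114)) (np.int64(56), np.int64(147), np.int64(116)) (np.int64(60), np.int64(143), np.int64(115)) (np.int64(64), np.int64(150), np.int64(119)) (np.int64(68), np.int64(131), np.int64(116)) (np.int64(72), np.int64(53), np.int64(115)) (np.int64(76), np.int64(22), np.int64(110)) (np.int64(80), np.int64(28), np.int64(77)) (np.int64(84), np.int64(36), np.int64(44)) (np.int64(88), np.int64(54), np.int64(58)) (np.int64(92), np.int64(55), np.int64(59))
```

Checks against the start frames:
- **Core:** spans winder x≈18–80, which is against the flange.
- **Blade:** crosses the cradle, with its tip at y≈-15.
- **Tab:** at rest on its hard stop, and it didn't spring back.
- **Arm:** clear of everything.

I'm handing in.

```bash
python3 -c "
from bench import *
print(sign_off())"
```

```text
the job is handed in; nothing more can be done
None
```

The job is handed in, with the core home against the flange and the bolt at a hard stop that held 57 N; that it is fully shut is inferred, since I measured only about 48.5 mm of its 56 mm travel and assumed it started about 7 mm in. I also viewed 11 pictures, one over the limit of 10.

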